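# Load the spring scale to its green band

### The arm

A 7-joint arm with a two-finger parallel gripper is mounted at the origin on the work surface. World frame = base frame: x ahead of the robot, y to its left, z up, the work surface at z = 0. Lengths are in m, angles in rad, forces in N, time in s.
With the tool pointing down it reaches from about 0.4 to 0.85 m from the base axis. Payload 10.4 kg.
Tool frame: the origin (TCP) lies on the front face of the gripper's body, between the roots of the fingers; the fingertips stand 73 mm ahead of it and the grasp point (between the pads) lies 54 mm ahead of it; x points along the fingers, y is the direction in which the jaws open and shut, and the axes are right-handed (so a half turn about x gives the same grasp; the last joint's range is limited). The gripper opens to 85 mm and grips with 20 to 120 N. Pads are 22 mm wide; open, the fingers measure 114 mm over their backs; the gripper's body (76 mm by 85 mm) begins 54 mm behind the grasp point. The pads swing forward as they close: fully open they stand 13 mm farther back than shut.
Start: joints at [1.178, 0.332, -0.065, 1.46, 0.022, 1.35, -0.088], TCP at [0.226, -0.583, 0.304] pointing down, gripper open.
Joint ranges: [-2.6, 2.6], [-0.5, 2.12], [-1.47, 1.34], [0.16, 2.42], [-1.27, 4.41], [0.06, 2.06], [-2.6, 2.6]. Speed limits (rad/s): [2.22, 2.22, 2.79, 2.79, 3.14, 3.14, 3.14].

### API

Orientations are given as a unit quaternion [x, y, z, w].
In Python, from workcell import manip gives the robot as it stands. The module is installed in compiled form; this text tells all that it offers.
- The arm moves only by the tool arm_command, never from a script. Its argument "moves" is a list that holds one entry, the list of rows, each a list of 5 numbers: the closure, from 0 (fully open) to 1 (shut), then the shift along the tool's x, y, z in units of 25 mm (1.0 is 25 mm), then the turn about the tool's x in degrees. A call has 1 to 12 rows; each row shifts and turns the commanded pose from where the row before left it, along the tool's axes as they then stand; what a row does not reach is not made up. A row lasts 1/12 s, in which the tool goes at most 41.7 mm and 7.16 degrees, less where a joint would pass 70% of its speed; a pose out of reach is approached as far as the arm can. A call is refused whole if a number of a shift passes 1 or a number of a turn 7.16, either way. A call with a gripper value outside its range is refused whole. The fingers move at their own pace and stop on an object; "force" is the grip in N (left out, the last holds). Time passes only in rows, so rows that do not move let the fingers close. It gives the time, the measured TCP pose, the force and the opening at its end, in the units of the state.
- manip.get_obs(): the state, without advancing time (a new reading comes with each control period).
- manip.camera(name): name is "side" or "top" or "wrist"; returns the picture (384x512x3 uint8, red, green, blue); there is no depth.
- manip.camera_info(name): a dict with "vfov" (degrees; the focal length in pixels is half the picture's height over the tangent of half this angle, whatever the lens; pixels are square), "cx", "cy" (the principal point, pixels), "dist_coeffs" ([k1, k2, p1, p2, k3] as OpenCV has them; the pictures are not rectified), "pose" (4x4, takes a point from camera to world coordinates). Camera axes: x right, y down, z forward; pixel columns grow to the right and rows downward; lengths in m; the calibration is good to about 2 mm. A picture is of the moment at which its call begins: read the wrist's pose just before it. camera_info takes no time and is no camera call; for the wrist camera it gives the pose at the moment of the call.
- manip.hand_in(): hands the job in, once; it reports no verdict.
Trained networks look in the newest picture that a camera, given by its name, has taken for a name from the list of things; names that differ only in an ending like _2 or _b are one class to them, and where a whole thing is asked for, a point or a joint stands for the part that bears it (a point fixed in the world has none). Each returns a list of dicts, best first, with "confidence" (0 to 1); they miss things now and then, are a little off and sometimes report something else, mostly with a low value. They report only what shows in the picture. A call takes as long as a camera call.
- manip.regions_of(query, camera): "mask" (384x512 bool, what is visible of it) and "rect" ([left, top, right, bottom] in pixels, round what is visible of it).
- manip.pinpoint(query, camera): "pixel" ([row, column] in pixels: a listed point, or the origin of a listed thing).
The state is a dict: "clock": time; "joint_pos": joint angles; "joint_velocities": joint speeds; "tau": joint torques, N m; "position": TCP position; "ee_rot": TCP orientation; "ft_force": force on the tool from outside, world axes, zero at the start; "torque": the same for the moment, N m; "grip_width": opening from 0.0 (shut) to 1.0 (fully open).
Only numpy, scipy, OpenCV 4.12 (cv2) and the standard library are available. Lean on these libraries where they do the work, as an engineer would, in place of code of your own. Each camera call takes 0.05 s, during which the arm holds its last target.

### The job

Load the spring scale: thread the brass ring weights over the blue post of its pan, one at a time, lowering each gently all the way down (the post is not exactly where it should be, so feel for it), until the pan has sunk so that its black pointer hoop rests inside the green band. Let go of each ring before fetching the next, do not let a ring drop down the post and never push the hoop into the red. Leave the rings you do not need on the mat where they lie and do not disturb the other things.

Things in the scene. Friction and masses are not known exactly. Their poses are not given: they have to be found in the camera images.
- scale_center (a point): Spring scale on the bench, left or right of the midline, turned up to 17 degrees. Point: centre of the top of its round white housing, 75 mm above the bench (housing round, 96 mm in diameter, on a base 150 x 150 mm); z up. A steel pan 80 mm in diameter rides on a vertical spring above it, its upper face 135 mm above the bench when empty.
- post_nominal (a point): Where the top of the blue post ought to be with the pan empty: 179 mm above the bench, on the housing's centre line; fixed to the housing. The post, 10 mm in diameter, 44 mm tall above the pan, flat top with 1 mm chamfer, really stands 8 to 11 mm off to one side, in any direction (eccentric spring unit); this direction is NOT measured: find it by feel or by sight.
- pan (a joint): Distance in m the pan has sunk from its empty height (0 empty, grows downward). Spring 140 N/m; a ring sinks it 9 to 14.5 mm. A ring held on the post's flat top presses it down too; when the bore finds the post it springs back up. The pan's black pointer hoop rides round the housing's painted bands: green = sunk 22 to 39 mm, red = 42 to 48 mm, stop at 52 mm. Two or three rings are needed.
- ring1_center (a point): Loose brass ring weight lying flat on the grey mat: outer diameter 50 mm, bore 15 mm, thickness 12 mm. The point is its centre, half-way up; z is its bore axis. The rings look alike but weigh differently, 125 to 205 g each, unmarked. Clear of its neighbours by at least 50 mm.
- ring2_center (a point): Loose brass ring weight lying flat on the grey mat: outer diameter 50 mm, bore 15 mm, thickness 12 mm. The point is its centre, half-way up; z is its bore axis. The rings look alike but weigh differently, 125 to 205 g each, unmarked. Clear of its neighbours by at least 50 mm.
- ring3_center (a point): Loose brass ring weight lying flat on the grey mat: outer diameter 50 mm, bore 15 mm, thickness 12 mm. The point is its centre, half-way up; z is its bore axis. The rings look alike but weigh differently, 125 to 205 g each, unmarked. Clear of its neighbours by at least 50 mm.
- ring4_center (a point): Loose brass ring weight lying flat on the grey mat: outer diameter 50 mm, bore 15 mm, thickness 12 mm. The point is its centre, half-way up; z is its bore axis. The rings look alike but weigh differently, 125 to 205 g each, unmarked. Clear of its neighbours by at least 50 mm.
- ring1: The same ring weight as point ring1_center, origin at the centre of its underside (6 mm below that point).
- ring2: The same ring weight as point ring2_center, origin at the centre of its underside (6 mm below that point).
- ring3: The same ring weight as point ring3_center, origin at the centre of its underside (6 mm below that point).
- ring4: The same ring weight as point ring4_center, origin at the centre of its underside (6 mm below that point).
- bottle_center (a point): Amber reagent bottle with red cap, 64 mm in diameter, 130 mm tall; point at its centre, z up. Bystander, to be left alone.
- jar_center (a point): White jar with lid, 72 mm in diameter, 100 mm tall; point at its centre, z up. Bystander, to be left alone.
- mortar_center (a point): White mortar, 96 mm across and 55 mm tall, its wooden pestle leaning to 90 mm height; point on its axis 28 mm up. Bystander, to be left alone.

How it is judged:
By the outcome, as a careful person would: the job done as asked, in the order asked, and still so for the second after the job is handed in, with the robot touching nothing.
It also fails if it takes over 72 s, if anything falls off the work surface, if the arm or the gripper's body presses on something with over 40 N, if the wrist force passes 120 N, or if a joint passes its speed limit or range.

## Working session

There is one attempt and no reset: what is moved stays moved. The work goes in short steps, Python scripts to look and compute and a tool call to move; the robot and the scene stay as the last step left them, time stands still between calls to the robot, and variables do not carry over. Pictures are saved under pics/ and viewed, and the job is handed in when it is done.

Besides the shell and the picture viewer there is one more tool, called by a JSON object that holds its "api" and its "payload". arm_command: Moves the arm, as the interface text tells. Its arguments: {"type":"object","properties":{"moves":{"type":"array","items":{"type":"array","items":{"type":"array","items":{"type":"number"}}}},"force":{"type":"number"}},"required":["moves"]}

```bash
mkdir -p pics
cat > h.py <<'E'
import numpy as np, cv2
from workcell import manip
from scipy.spatial.transform import Rotation as R
def K(i):
    f=192/np.tan(np.radians(i["vfov"])/2)
    return np.array([[f,0,i["cx"]],[0,f,i["cy"]],[0,0,1.]])
def ray(cam,px,info=None):  # px=(row,col)
    i=info or manip.camera_info(cam); T=np.array(i["pose"])
    u=cv2.undistortPoints(np.array([[[px[1],px[0]]]],float),K(i),np.array(i["dist_coeffs"],float))[0,0]
    d=T[:3,:3]@np.array([u[0],u[1],1]); return T[:3,3],d/np.linalg.norm(d)
def atz(cam,px,z,info=None):
    o,d=ray(cam,px,info); return o+d*(z-o[2])/d[2]
def tri(rs):
    A=np.zeros((3,3));b=np.zeros(3)
    for o,d in rs:
        P=np.eye(3)-np.outer(d,d);A+=P;b+=P@o
    x=np.linalg.solve(A,b); return x,[np.linalg.norm((np.eye(3)-np.outer(d,d))@(x-o)) for o,d in rs]
def proj(cam,p,info=None):
    i=info or manip.camera_info(cam); T=np.linalg.inv(np.array(i["pose"]))
    q,_=cv2.projectPoints(np.array([p],float),cv2.Rodrigues(T[:3,:3])[0],T[:3,3],K(i),np.array(i["dist_coeffs"],float)); return q[0,0][::-1]
def save(cam,name,im=None):
    im=manip.camera(cam) if im is None else im
    cv2.imwrite(f"pics/{name}.png",im[:,:,::-1]); return im
E
python3 - <<'E'
from h import *
np.set_printoptions(precision=4,suppress=True)
for c in ["side","top","wrist"]:
    save(c,c+"0"); i=manip.camera_info(c); print(c,i)
for q in ["scale_center","post_nominal","ring1_center","bottle_center","jar_center","mortar_center"]:
    for c in ["top","side"]:
        for d in manip.pinpoint(q,c): print(q,c,np.array(d["pixel"]),round(d["confidence"],2),atz(c,d["pixel"],{"scale_center":.075,"post_nominal":.179,"ring1_center":.006,"bottle_center":.065,"jar_center":.05,"mortar_center":.028}[q]))
o=manip.get_obs();print(o)
E
```

```text
side {'vfov': 51.075069807609005, 'cx': 258.64897583703146, 'cy': 197.18142944673122, 'dist_coeffs': array([-0.0063,  0.    ,  0.    ,  0.    ,  0.    ]), 'pose': array([[-0.7162, -0.4011,  0.5712,  0.0351],
       [-0.6979,  0.4043, -0.5912,  0.5984],
       [ 0.0062, -0.822 , -0.5694,  0.7375],
       [ 0.    ,  0.    ,  0.    ,  1.    ]])}
top {'vfov': 55.405569225540376, 'cx': 245.80980091340717, 'cy': 188.86479418279728, 'dist_coeffs': array([-0.0675,  0.    ,  0.    ,  0.    ,  0.    ]), 'pose': array([[ 0.0031, -0.9835,  0.1807,  0.41  ],
       [-1.    , -0.0029,  0.0014, -0.0089],
       [-0.0008, -0.1807, -0.9835,  1.3954],
       [ 0.    ,  0.    ,  0.    ,  1.    ]])}
wrist {'vfov': 68.49366342330191, 'cx': 257.25466920011615, 'cy': 189.33824798708724, 'dist_coeffs': array([0.0023, 0.    , 0.    , 0.    , 0.    ]), 'pose': array([[ 0.3613, -0.8919, -0.2718,  0.2956],
       [-0.9324, -0.3461, -0.1036, -0.555 ],
       [-0.0017,  0.2909, -0.9568,  0.3739],
       [ 0.    ,  0.    ,  0.    ,  1.    ]])}
scale_center top [219.6 295.1] 0.56 [ 0.54   -0.1858  0.075 ]
scale_cen
[... 659 characters left out ...]
ar_center top [159.4 254.8] 0.83 [ 0.777  -0.0413  0.028 ]
mortar_center side [206.5 222.5] 0.81 [ 0.7894 -0.0268  0.028 ]
mortar_center side [315.  110.9] 0.38 [0.6609 0.4103 0.028 ]
{'clock': 0.75, 'joint_pos': array([ 1.1784,  0.3322, -0.0647,  1.4601,  0.0216,  1.3499, -0.0885]), 'joint_velocities': array([ 0.0016,  0.0008, -0.0006, -0.002 ,  0.0005,  0.0009,  0.0003]), 'tau': array([ -0.0005, -62.515 ,   0.049 , -39.1803,   0.0165,   0.0018,
        -0.    ]), 'position': array([ 0.2259, -0.5828,  0.304 ]), 'ee_rot': array([ 0.6951,  0.13  , -0.695 ,  0.1301]), 'ft_force': array([-0.2646, -0.4835,  0.9339]), 'torque': array([ 0.0098,  0.0583, -0.0169]), 'grip_width': 0.9992425326844266}
```

View pics/top0.png

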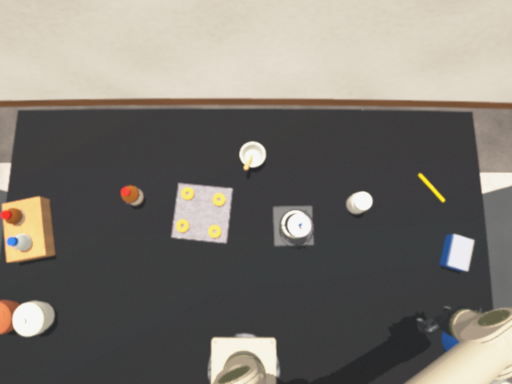

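View pics/side0.png

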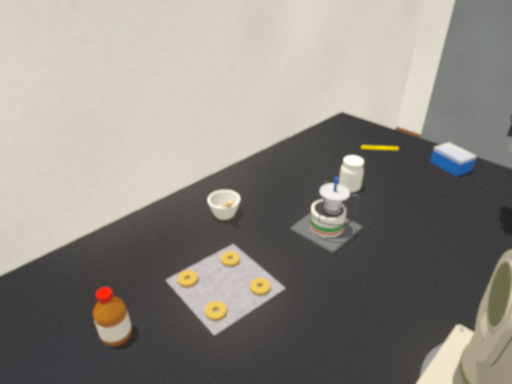

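The top view shows rings near (193,188), (200,219), (225,182) and (231,214) (row, column), and the scale near (225,295) with its blue post top slightly right of the middle. I'll locate the rings by colour in both views.

```bash
cat > m.py <<'E'
from h import *
np.set_printoptions(precision=4,suppress=True)
def blobs(cam,im,lo,hi,roi,amin=15):
    hsv=cv2.cvtColor(im,cv2.COLOR_RGB2HSV); m=cv2.inRange(hsv,lo,hi)
    r0,r1,c0,c1=roi; z=np.zeros_like(m); z[r0:r1,c0:c1]=m[r0:r1,c0:c1]
    n,l,s,c=cv2.connectedComponentsWithStats(z); return [(c[k][::-1],s[k]) for k in range(1,n) if s[k][4]>=amin]
E
python3 - <<'E'
from m import *
t=cv2.imread("pics/top0.png")[:,:,::-1].copy(); s=cv2.imread("pics/side0.png")[:,:,::-1].copy()
bt=blobs("top",t,(20,120,120),(35,255,255),(175,250,165,240)); bs=blobs("side",s,(15,120,120),(35,255,255),(240,330,165,280))
for b,_ in bs: print("s",b,_,atz("side",b,.008))
for b,_ in bt:
    p=atz("top",b,.008)
    best=min(bs,key=lambda q:np.linalg.norm(atz("side",q[0],.008)-p)); print(b,_[4],p,tri([ray("top",b),ray("side",best[0])]))
for b in blobs("top",t,(100,100,60),(130,255,255),(205,245,270,320),3): print("blue top",b, atz("top",b[0],.179))
for b in blobs("side",s,(100,100,60),(130,255,255),(160,215,315,360),3): print("blue side",b)
for nm,im,r in (("t",t,(190,260,255,335)),("s",s,(165,260,280,370))):
    cv2.imwrite(f"pics/c{nm}.png",cv2.resize(im[r[0]:r[1],r[2]:r[3],::-1],None,fx=7,fy=7 if nm=='t' else 6,interpolation=cv2.INTER_CUBIC)[:600,:800])
E
```

```text
s [258.4486 230.0054] [222 252  17  14 185] [0.6238 0.095  0.008 ]
s [278.1593 187.2168] [178 271  19  16 226] [0.6471 0.2163 0.008 ]
s [286.1905 259.7706] [251 279  19  16 231] [0.5013 0.1096 0.008 ]
s [310.2954 215.4875] [206 302  20  18 281] [0.5221 0.2322 0.008 ]
[193.5333 187.2444] 90 [0.646  0.2189 0.008 ] (array([0.6451, 0.2181, 0.0108]), [np.float64(0.0004505508039256873), np.float64(0.0004505508039256698)])
[199.4574 218.7021] 94 [0.6233 0.097  0.008 ] (array([0.6226, 0.0966, 0.01  ]), [np.float64(0.0004575353866449746), np.float64(0.0004575353866448108)])
[225.6633 182.3673] 98 [0.5221 0.2336 0.008 ] (array([0.5217, 0.2331, 0.0093]), [np.float64(0.00043331266080049255), np.float64(0.00043331266080043416)])
[231.4124 214.4742] 97 [0.5009 0.1111 0.008 ] (array([0.5006, 0.1108, 0.0095]), [np.float64(0.00030671995942104115), np.float64(0.00030671995942098174)])
blue side (array([180.6   , 335.4571]), array([334, 176,   4,  14,  35], dtype=int32))
```

View pics/ct.png

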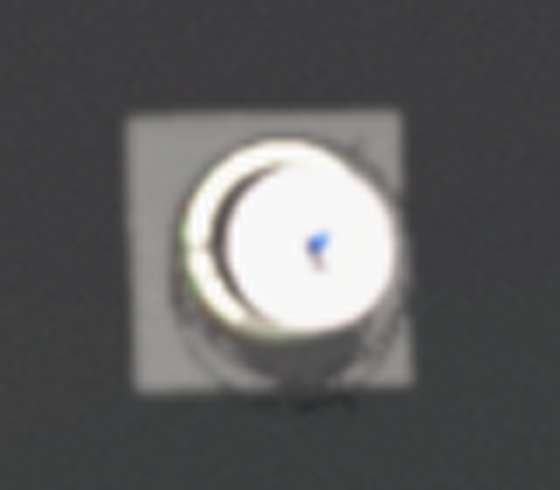

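View pics/cs.png

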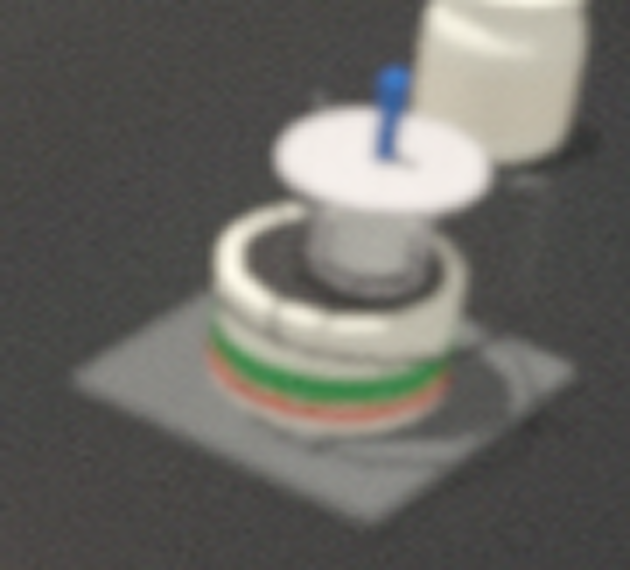

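Run:
```python
from m import *
o=manip.get_obs(); Rm=R.from_quat(o["ee_rot"]).as_matrix(); print(Rm); print(np.degrees(np.arctan2(Rm[1,1],Rm[0,1])))
x,e=tri([ray("top",(224.7,300.4)),ray("side",(177.5,336.1))]); print("post",x,e)
print(atz("top",(224.7,300.4),.179),atz("side",(177.5,336.1),.179))
c=manip.camera_info("wrist"); T=np.array(c["pose"]); print("cam in tool",Rm.T@(T[:3,3]-o["position"]),Rm.T@T[:3,:3])
```

```text
[[ 0.0001  0.3615 -0.9324]
 [-0.0002 -0.9324 -0.3615]
 [-1.      0.0002 -0.    ]]
-68.8097514568923
post [ 0.5129 -0.1889  0.18  ] [np.float64(0.0002931627791938678), np.float64(0.000293162779193927)]
[ 0.5127 -0.1892  0.179 ] [ 0.514  -0.1902  0.179 ]
cam in tool [-0.0705 -0.0006 -0.075 ] [[ 0.0007 -0.2908  0.9568]
 [ 1.      0.     -0.0007]
 [ 0.0002  0.9568  0.2908]]
```

{"api": "arm_command", "payload": {"moves": [[[0, 0, 0, 0, -6.9], [0, 0, 0, 0, -6.9], [0, 0, 0, 0, -6.9], [0, 0, 0, 0, -6.9], [0, 0, 0, 0, -6.9], [0, 0, 0, 0, -6.9], [0, 0, 0, 0, -6.9], [0, 0, 0, 0, -6.9], [0, 0, 0, 0, -6.8], [0, 0, 0, 0, -6.8]]], "force": 40}}

```text
clock: 1.58
position: [0.2259, -0.5828, 0.3039]
ee_rot: [0.499, 0.501, -0.499, 0.501]
ft_force: [0.2, 1.1, 0.4]
grip_width: 1.002
```

{"api": "arm_command", "payload": {"moves": [[[0, 0, 0.96, -0.99, 0], [0, 0, 0.96, -0.99, 0], [0, 0, 0.96, -0.99, 0], [0, 0, 0.96, -0.99, 0], [0, 0, 0.96, -0.99, 0], [0, 0, 0.96, -0.99, 0], [0, 0, 0.96, -0.99, 0], [0, 0, 0.96, -0.99, 0], [0, 0, 0.96, -0.99, 0], [0, 0, 0.96, -0.99, 0], [0, 0, 0.96, -0.99, 0], [0, 0, 0.96, -0.99, 0]]]}}

```text
clock: 2.58
position: [0.5149, -0.2845, 0.3042]
ee_rot: [-0.5, -0.5, 0.5, -0.5]
ft_force: [0.8, -0.2, -0.7]
grip_width: 0.998
```

{"api": "arm_command", "payload": {"moves": [[[0, 0, 0, -0.9, 0], [0, 0, 0, 0, 0]]]}}

```text
clock: 2.75
position: [0.5161, -0.2573, 0.3041]
ee_rot: [0.499, 0.502, -0.497, 0.502]
ft_force: [0.6, 1.0, 0.4]
grip_width: 1.002
```

Run:
```python
from m import *
print(manip.get_obs()["position"]); i=manip.camera_info("wrist"); im=save("wrist","w1")
np.save("w1pose.npy",i["pose"])
print(proj("wrist",[.5129,-.1889,.179],i))
for b in blobs("wrist",im,(100,100,60),(130,255,255),(0,384,0,512),20): print(b, atz("wrist",b[0],.179,i))
```

```text
[ 0.5161 -0.2573  0.3041]
[114.3829 252.3158]
(array([115.9645, 257.1986]), array([251, 109,  13,  14, 141], dtype=int32)) [ 0.5162 -0.1899  0.179 ]
```

View pics/w1.png

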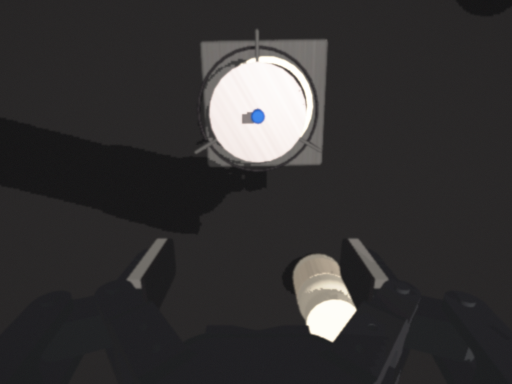

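{"api": "arm_command", "payload": {"moves": [[[0, 0, -0.06, -1, 0], [0, 0, -0.06, -1, 0], [0, 0, -0.06, -1, 0], [0, 0, -0.06, -1, 0], [0, 0, -0.06, -1, 0], [0, 0, -0.06, -1, 0], [0, 0, -0.06, -1, 0], [0, 0.7, -0.06, -1, 0], [0, 0.8, -0.06, -1, 0], [0, 0.8, -0.06, -1, 0], [0, 0.8, -0.06, -1, 0], [0, 0.8, 0, -1, 0]]]}}

```text
clock: 3.8
position: [0.4974, 0.0364, 0.2058]
ee_rot: [-0.501, -0.499, 0.501, -0.5]
ft_force: [1.5, -1.1, 0.6]
grip_width: 0.999
```

{"api": "arm_command", "payload": {"moves": [[[0, 0, 0, -0.2, 0], [0, 0, 0, 0, 0]]]}}

```text
clock: 3.97
position: [0.4971, 0.0425, 0.2058]
ee_rot: [0.499, 0.501, -0.5, 0.5]
ft_force: [-0.1, 0.2, 0.3]
grip_width: 1.0
```

Run:
```python
from m import *
print(manip.get_obs()["position"]); i=manip.camera_info("wrist"); im=save("wrist","w2")
for d in manip.pinpoint("ring1_center","wrist"): print(d, atz("wrist",d["pixel"],.006,i))
for b in blobs("wrist",im,(15,100,100),(35,255,255),(0,384,0,512),200): print(b, atz("wrist",b[0],.012,i))
```

```text
[0.4971 0.0425 0.2058]
{'pixel': [110.0, 264.8], 'confidence': 0.96} [0.5042 0.112  0.006 ]
(array([  2.6146, 436.6244]), array([419,   0,  38,   8, 205], dtype=int32)) [0.643  0.1964 0.012 ]
(array([108.6673, 262.4908]), array([ 235,   81,   55,   57, 2221], dtype=int32)) [0.5019 0.1133 0.012 ]
(array([125.2894, 394.9966]), array([ 366,   98,   58,   55, 2339], dtype=int32)) [0.6233 0.0988 0.012 ]
```

View pics/w2.png

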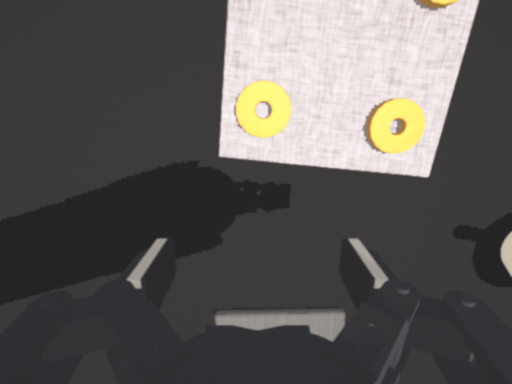

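{"api": "arm_command", "payload": {"moves": [[[0, 0.5, 0.16, -0.7, 0], [0, 0.5, 0, -0.7, 0], [0, 0.5, 0, -0.7, 0], [0, 0.7, 0, -0.7, 0], [0, 0.8, 0, 0, 0], [0, 0.8, 0, 0, 0], [0, 0.6, 0, 0, 0], [0, 0.43, 0, 0, 0], [0, 0, 0, 0, 0], [0, 0, 0, 0, 0]]]}}

```text
clock: 4.9
position: [0.5022, 0.1107, 0.0861]
ee_rot: [-0.5, -0.499, 0.5, -0.5]
ft_force: [0.6, -0.3, -0.1]
grip_width: 1.002
```

Run:
```python
from m import *
print(manip.get_obs()["position"]); im=save("side","s2"); cv2.imwrite("pics/s2c.png",cv2.resize(im[200:340,190:340,::-1],None,fx=4,fy=4,interpolation=cv2.INTER_CUBIC)); save("wrist","w3")
```

```text
[0.5022 0.1107 0.0861]
```

View pics/s2c.png

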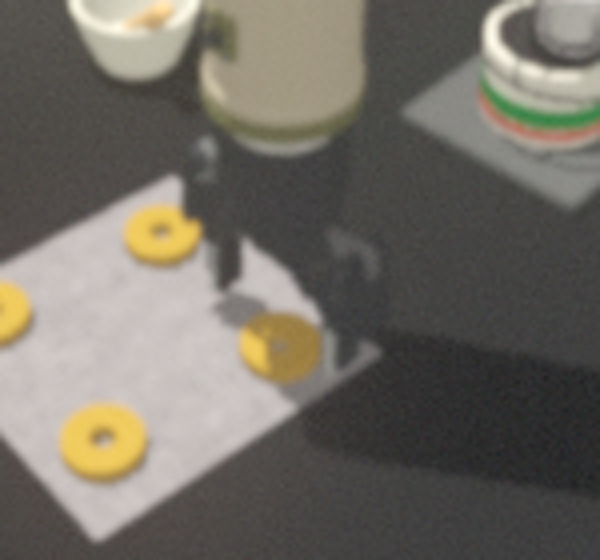

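View pics/w3.png

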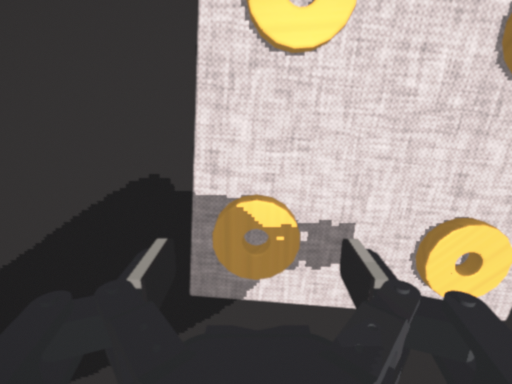

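Run:
```python
from m import *
o,d=ray("side",(271.3,247))
for X in (.545,.552,.56): print(o+d*(X-o[0])/d[0])
print(proj("side",[.5022+.045,.1107,.0]),proj("side",[.5022+.045,.1107,.013]))
i=manip.camera_info("wrist"); im=cv2.imread("pics/w3.png")[:,:,::-1].copy()
for y in (-.0425,.0425):
  for z in (-.011,.011):
    for x in (.060,.073): print(x,y,z,proj("wrist",[.5022+y,.1107-z,.0861-x],i))
for b in blobs("wrist",im,(15,100,80),(35,255,255),(180,300,200,310),200): print(b, atz("wrist",b[0],.010,i))
print(atz("wrist",(237,257),.013,i))
```

```text
[0.545  0.1097 0.0274]
[0.552  0.103  0.0177]
[0.56   0.0954 0.0066]
[278.9486 246.2186] [275.2378 246.1582]
0.06 -0.0425 -0.011 [235.8333 172.3758]
0.073 -0.0425 -0.011 [225.3484 179.071 ]
0.06 -0.0425 0.011 [273.2688 176.0158]
0.073 -0.0425 0.011 [260.3357 182.1736]
0.06 0.0425 -0.011 [235.504  338.4194]
0.073 0.0425 -0.011 [225.0534 331.9374]
0.06 0.0425 0.011 [272.9231 335.043 ]
0.073 0.0425 0.011 [260.0261 329.0697]
(array([236.8812, 255.6836]), array([ 213,  195,   87,   85, 5486], dtype=int32)) [0.5022 0.113  0.01  ]
[0.503  0.1144 0.013 ]
```

{"api": "arm_command", "payload": {"moves": [[[0, 0.44, 0, -0.04, 0], [0, 0, 0, 0, 0], [0.5, 0, 0, 0, 0], [1, 0, 0, 0, 0], [1, 0, 0, 0, 0], [1, 0, 0, 0, 0], [1, 0, 0, 0, 0], [1, 0, 0, 0, 0]]], "force": 40}}

```text
clock: 5.67
position: [0.5018, 0.1128, 0.0754]
ee_rot: [0.5, 0.5, -0.5, 0.5]
ft_force: [-3.9, -0.1, 8.8]
grip_width: 0.564
```

Run:
```python
from m import *
o=manip.get_obs();print(o["position"],o["grip_width"],o["ft_force"]); im=save("side","s3"); cv2.imwrite("pics/s3c.png",cv2.resize(im[200:340,190:340,::-1],None,fx=4,fy=4,interpolation=cv2.INTER_CUBIC)); save("wrist","w4")
```

```text
[0.5018 0.1128 0.0754] 0.5638412687256619 [-3.8565 -0.0727  8.802 ]
```

View pics/s3c.png

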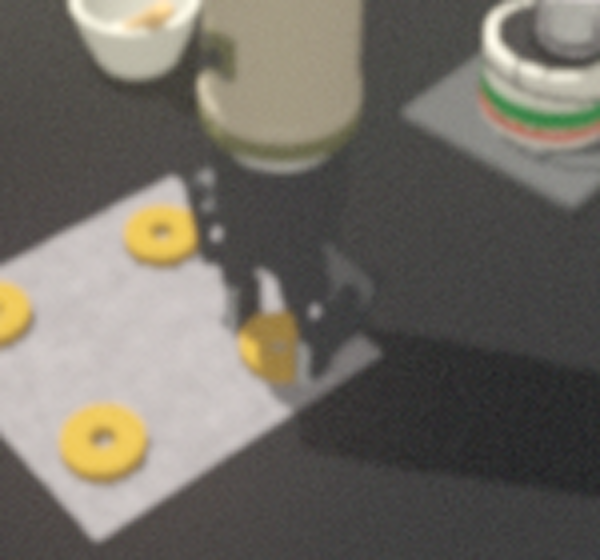

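View pics/w4.png

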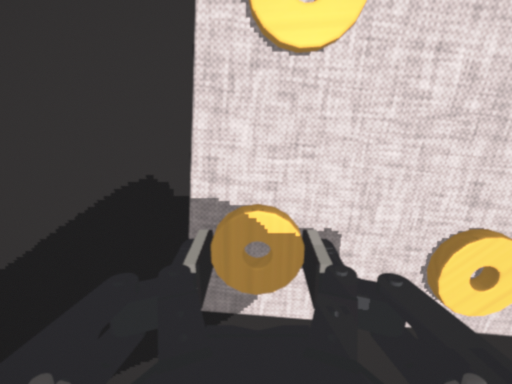

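{"api": "arm_command", "payload": {"moves": [[[1, -0.3, 0, 0, 0], [1, -0.7, 0, 0, 0], [1, -1, 0, 0, 0], [1, -1, 0, 0, 0], [1, -1, 0, 0, 0], [1, -1, 0, 0, 0], [1, -1, 0, 0, 0], [1, -1, 0, 0, 0], [1, -1, 0, 0, 0], [1, 0, 0, 0, 0], [1, 0, 0, 0, 0]]], "force": 40}}

```text
clock: 6.68
position: [0.5019, 0.1129, 0.276]
ee_rot: [0.501, 0.499, -0.499, 0.501]
ft_force: [-0.5, -0.2, -2.3]
grip_width: 0.564
```

Run:
```python
from m import *
o=manip.get_obs();print(o["position"],o["grip_width"],o["ft_force"]);i=manip.camera_info("wrist"); im=save("wrist","w5")
Rm=R.from_quat(o["ee_rot"]).as_matrix(); print(Rm)
for b in blobs("wrist",im,(15,100,60),(35,255,255),(190,320,190,320),200):print(b)
f=[]
for k in range(6): manip.camera("wrist"); f.append(manip.get_obs()["ft_force"])
print(np.mean(f,0),np.std(f,0))
```

```text
[0.5019 0.1129 0.276 ] 0.5640341633879413 [-0.4685 -0.2128 -2.2717]
[[ 0.0026  1.     -0.0001]
 [-0.0001 -0.0001 -1.    ]
 [-1.      0.0026  0.0001]]
(array([249.1003, 257.1979]), array([ 210,  204,   95,   91, 6539], dtype=int32))
[-0.1377  0.0294 -2.1052] [0.3538 0.3109 0.2929]
```

View pics/w5.png

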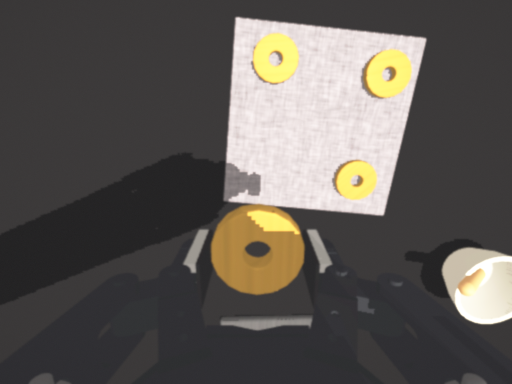

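Run:
```python
from m import *
o=manip.get_obs();i=manip.camera_info("wrist"); p=o["position"]
im=cv2.imread("pics/w5.png")[:,:,::-1].copy()
c=im[195:305,200:315]; cv2.imwrite("pics/w5c.png",cv2.resize(c[:,:,::-1],None,fx=5,fy=5,interpolation=cv2.INTER_CUBIC))
for zt in (.0624,.066): 
  for q in ((249.1,257.2),(251,258)): print(zt,q,atz("wrist",q,p[2]-zt,i)-p)
# predicted outline of ring circles
for r,x in ((.025,.0624),(.025,.0744),(.0075,.0624),(.0075,.0744)):
  P=[proj("wrist",p+np.array([r*np.cos(a),r*np.sin(a),-x]),i) for a in np.linspace(0,2*np.pi,60)]
  P=np.array(P); print(r,x,P.min(0),P.max(0))
```

```text
0.0624 (249.1, 257.2) [ 0.0004  0.0018 -0.0624]
0.0624 (251, 258) [ 0.0008  0.0007 -0.0624]
0.066 (249.1, 257.2) [ 0.0004 -0.0002 -0.066 ]
0.066 (251, 258) [ 0.0008 -0.0013 -0.066 ]
0.025 0.0624 [207.7791 209.051 ] [292.407  303.7522]
0.025 0.0744 [199.9822 212.5391] [279.4841 300.4529]
0.0075 0.0624 [239.2944 242.2332] [264.6273 270.6161]
0.0075 0.0744 [229.4607 243.339 ] [253.2663 269.6897]
```

View pics/w5c.png

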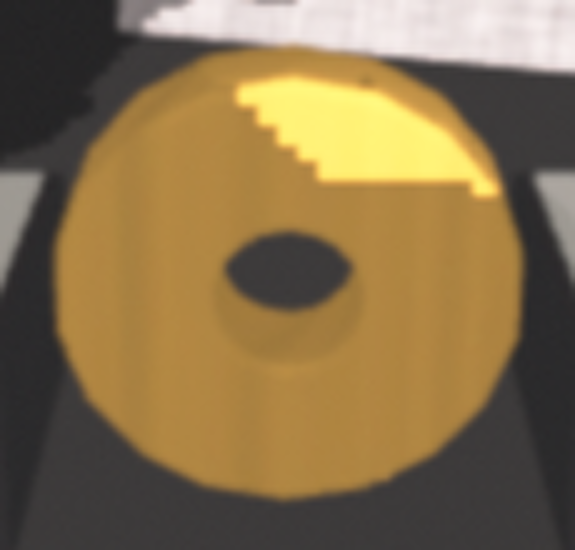

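{"api": "arm_command", "payload": {"moves": [[[1, 0, 0.05, 0.5, 0], [1, 0, 0.05, 1, 0], [1, 0, 0.05, 1, 0], [1, 0, 0.05, 1, 0], [1, 0, 0.05, 1, 0], [1, 0, 0.05, 1, 0], [1, 0, 0.05, 1, 0], [1, 0, 0.05, 1, 0], [1, 0, 0.05, 1, 0], [1, 0, 0.05, 1, 0], [1, 0, 0, 1, 0], [1, 0, 0, 1, 0]]]}}

```text
clock: 8.03
position: [0.5138, -0.176, 0.2742]
ee_rot: [0.5, 0.5, -0.5, 0.5]
ft_force: [0.9, 0.5, -2.6]
grip_width: 0.565
```

{"api": "arm_command", "payload": {"moves": [[[1, 0, 0, 1, 0], [1, 0, 0, 1, 0], [1, 0, 0, 0.8, 0], [1, 0, 0, 0, 0], [1, 0, 0, 0, 0], [1, 0, 0, 0, 0]]]}}

```text
clock: 8.53
position: [0.5141, -0.244, 0.2743]
ee_rot: [0.5, 0.5, -0.5, 0.5]
ft_force: [0.7, 0.5, -1.7]
grip_width: 0.566
```

Run:
```python
from m import *
o=manip.get_obs();i=manip.camera_info("wrist"); im=save("wrist","w6");print(o["position"],o["joint_velocities"],o["ft_force"])
for b in blobs("wrist",im,(100,100,60),(130,255,255),(0,384,0,512),20): print(b, atz("wrist",b[0],.179,i))
cv2.imwrite("pics/w6c.png",cv2.resize(im[60:220,160:360,::-1],None,fx=3.5,fy=3.5,interpolation=cv2.INTER_CUBIC))
```

```text
[ 0.5141 -0.244   0.2743] [-0.011  -0.0118 -0.0109  0.0024 -0.0011 -0.0006  0.0003] [ 0.651   0.5294 -1.7155]
(array([139.2181, 259.9918]), array([253, 129,  15,  21, 243], dtype=int32)) [ 0.5161 -0.1887  0.179 ]
```

View pics/w6.png

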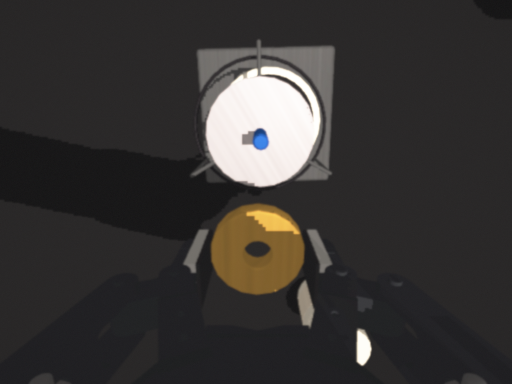

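View pics/w6c.png

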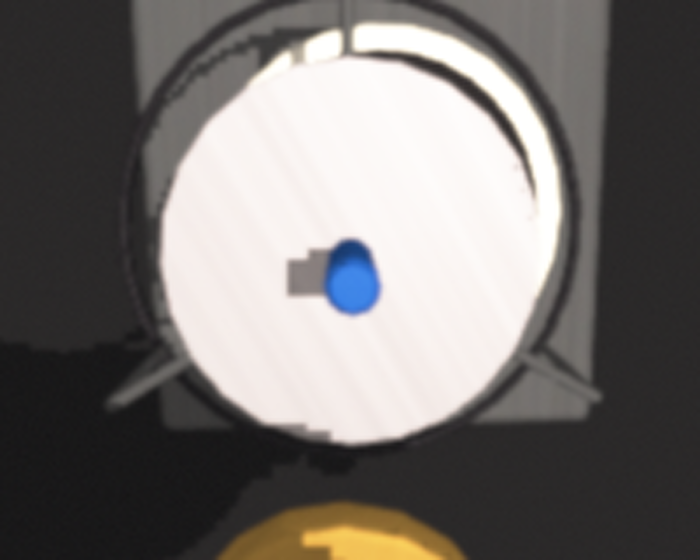

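Run:
```python
from m import *
i=manip.camera_info("wrist"); print(atz("wrist",(142.3,260.9),.179,i)); 
# second: first wrist image post top
print(manip.get_obs()["position"])
# ring tops: wrist vs top for non-held ring2/3 in w5-like: compare
```

```text
[ 0.5168 -0.1901  0.179 ]
[ 0.5142 -0.2436  0.2744]
```

{"api": "arm_command", "payload": {"moves": [[[1, 0, 0.05, -0.5, 0], [1, 0, 0, -0.9, 0], [1, 0.2, 0, -0.6, 0], [1, 0.2, 0, -0.22, 0], [1, 0.2, 0, 0, 0], [1, 0, 0, 0, 0], [1, 0, 0, 0, 0]]]}}

```text
clock: 9.17
position: [0.5149, -0.1901, 0.2593]
ee_rot: [-0.5, -0.5, 0.501, -0.5]
ft_force: [-0.7, 0.0, -1.7]
grip_width: 0.568
```

```bash
cat > look.py <<'E'
from m import *
import sys
n=sys.argv[1]
o=manip.get_obs();im=save("side",n);print(o["clock"],o["position"],o["ft_force"],o["grip_width"])
cv2.imwrite(f"pics/{n}c.png",cv2.resize(im[150:260,270:390,::-1],None,fx=5,fy=5,interpolation=cv2.INTER_CUBIC))
E
python3 look.py a1
```

```text
9.1667 [ 0.5149 -0.1901  0.2593] [-0.7166  0.0151 -1.6563] 0.5680519370531625
```

View pics/a1c.png

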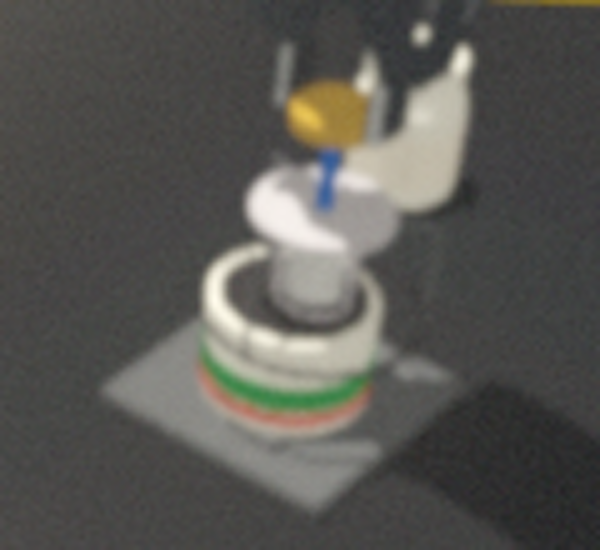

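{"api": "arm_command", "payload": {"moves": [[[1, 0, 0.02, -0.07, 0], [1, 0.1, 0, 0, 0], [1, 0.1, 0, 0, 0], [1, 0.1, 0, 0, 0], [1, 0.1, 0, 0, 0], [1, 0.1, 0, 0, 0], [1, 0, 0, 0, 0]]], "force": 50}}

```text
clock: 9.8
position: [0.5155, -0.1876, 0.2465]
ee_rot: [0.5, 0.5, -0.5, 0.5]
ft_force: [-0.7, -0.1, -2.3]
grip_width: 0.562
```

```bash
python3 look.py a2; python3 -c "
from m import *
save('wrist','w7')"
```

```text
9.8 [ 0.5155 -0.1876  0.2465] [-0.6911 -0.05   -2.3326] 0.5622110860402917
```

View pics/a2c.png

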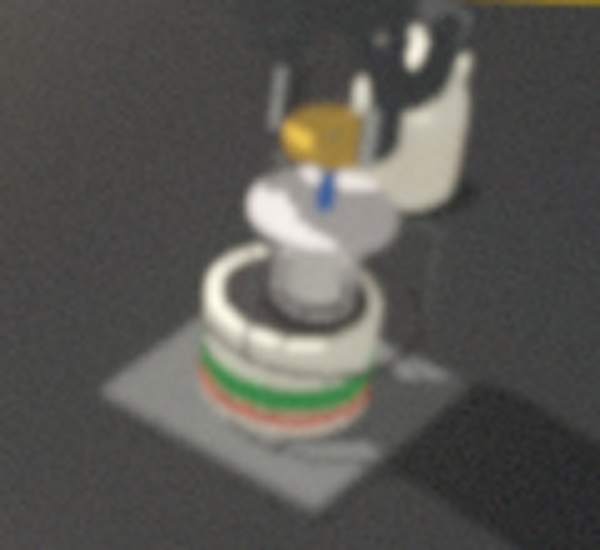

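View pics/w7.png

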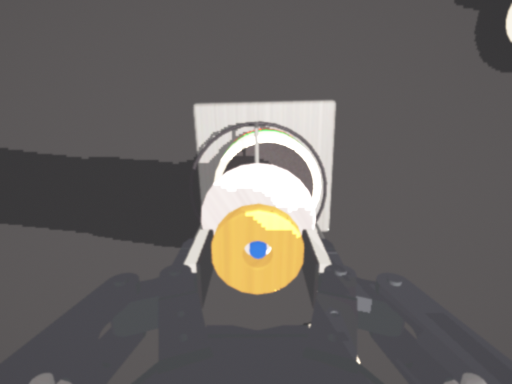

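{"api": "arm_command", "payload": {"moves": [[[1, 0.1, 0, 0, 0], [1, 0.12, 0, 0, 0], [1, 0.12, 0, 0, 0], [1, 0.12, 0, 0, 0], [1, 0.12, 0, 0, 0], [1, 0.12, 0, 0, 0], [1, 0.12, 0, 0, 0], [1, 0.12, 0, 0, 0], [1, 0.12, 0, 0, 0], [1, 0.12, 0, 0, 0], [1, 0.1, 0, 0, 0], [1, 0.08, 0, 0, 0]]]}}

```text
clock: 10.9
position: [0.5157, -0.1876, 0.2128]
ee_rot: [-0.5, -0.5, 0.5, -0.5]
ft_force: [-0.2, 0.2, -1.6]
grip_width: 0.558
```

```bash
python3 look.py a3; python3 -c "
from m import *
im=save('wrist','w8');cv2.imwrite('pics/w8c.png',cv2.resize(im[195:305,200:315,::-1],None,fx=5,fy=5))"
```

```text
10.9 [ 0.5157 -0.1876  0.2128] [-0.1913  0.2357 -1.555 ] 0.5578339014703336
```

View pics/a3c.png

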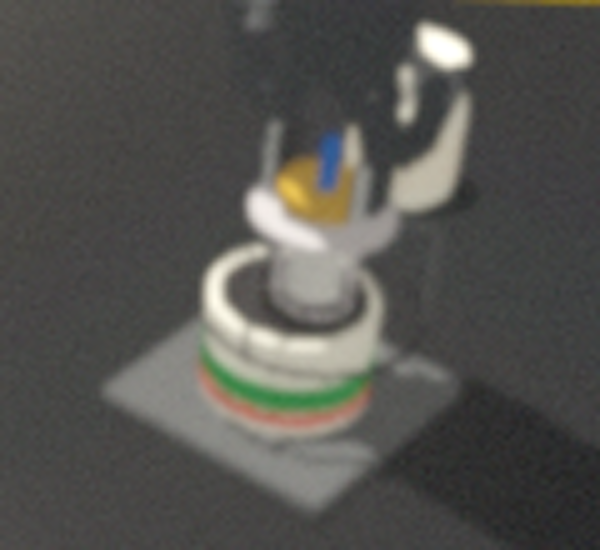

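View pics/w8c.png

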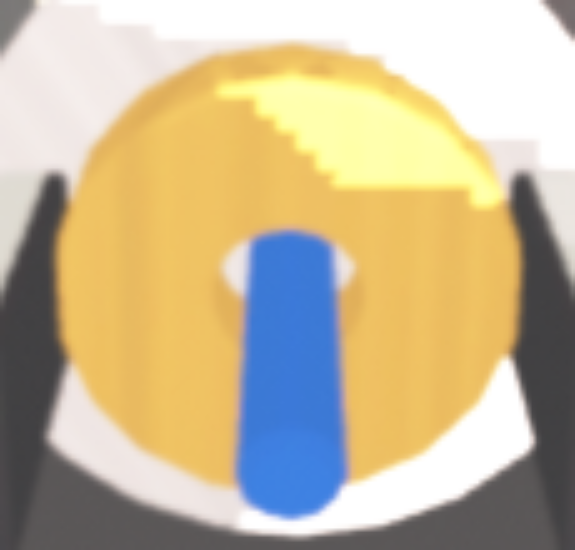

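{"api": "arm_command", "payload": {"moves": [[[1, 0.06, 0, 0, 0], [1, 0.05, 0, 0, 0], [1, 0.05, 0, 0, 0], [1, 0.05, 0, 0, 0], [1, 0.05, 0, 0, 0], [1, 0.05, 0, 0, 0], [1, 0.05, 0, 0, 0], [1, 0.05, 0, 0, 0], [1, 0.05, 0, 0, 0], [1, 0.04, 0, 0, 0], [1, 0, 0, 0, 0], [1, 0, 0, 0, 0]]]}}

```text
clock: 12.0
position: [0.5158, -0.1876, 0.2007]
ee_rot: [-0.5, -0.5, 0.5, -0.5]
ft_force: [0.8, 0.0, -0.8]
grip_width: 0.56
```

```bash
cat > ft.py <<'E'
from m import *
f=[];p=[]
for k in range(6): manip.camera("side"); o=manip.get_obs(); f.append(o["ft_force"]);p.append(o["position"])
print(np.mean(f,0),np.std(f,0),np.mean(p,0),o["clock"])
E
python3 ft.py; python3 look.py a4
```

```text
[-0.2351 -0.0977 -0.9796] [0.5432 0.5549 0.4923] [ 0.5158 -0.1876  0.2007] 12.3
12.3 [ 0.5158 -0.1876  0.2007] [ 0.8747  0.0293 -0.9256] 0.5632121624730911
```

View pics/a4c.png

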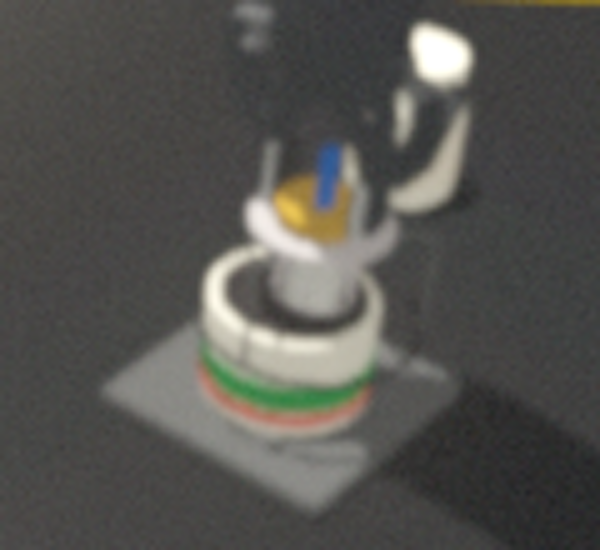

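{"api": "arm_command", "payload": {"moves": [[[1, 0.05, 0, 0, 0], [1, 0.05, 0, 0, 0], [1, 0.05, 0, 0, 0], [1, 0.05, 0, 0, 0], [1, 0, 0, 0, 0], [1, 0, 0, 0, 0]]]}}

```text
clock: 12.85
position: [0.5158, -0.1876, 0.1956]
ee_rot: [0.5, 0.5, -0.5, 0.5]
ft_force: [0.4, -0.5, -0.5]
grip_width: 0.561
```

```bash
python3 ft.py; python3 look.py a5
```

```text
[ 0.1193 -0.3545 -0.1417] [0.3205 0.3102 0.2488] [ 0.5158 -0.1876  0.1957] 13.15
13.15 [ 0.5158 -0.1876  0.1957] [ 0.4015 -0.3053 -0.3479] 0.5594113709271522
```

View pics/a5c.png

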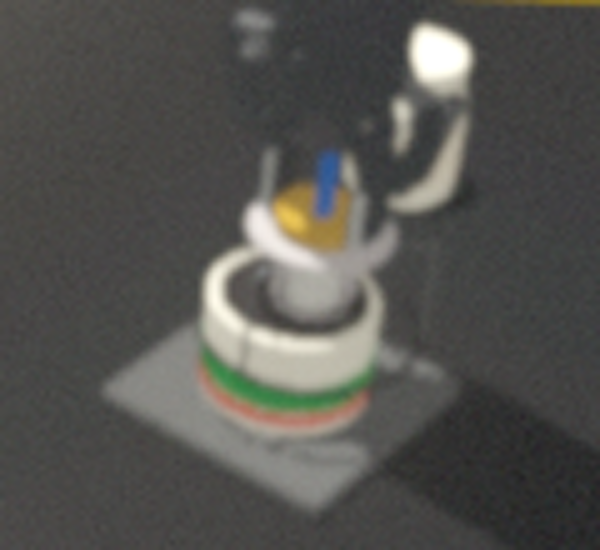

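{"api": "arm_command", "payload": {"moves": [[[0.4, 0, 0, 0, 0], [0.3, 0, 0, 0, 0], [0.2, 0, 0, 0, 0], [0, 0, 0, 0, 0], [0, 0, 0, 0, 0], [0, 0, 0, 0, 0], [0, 0, 0, 0, 0]]]}}

```text
clock: 13.78
position: [0.5157, -0.1876, 0.1957]
ee_rot: [-0.5, -0.5, 0.5, -0.5]
ft_force: [-0.2, 0.6, -0.6]
grip_width: 0.997
```

```bash
python3 look.py a6
```

```text
13.7833 [ 0.5157 -0.1876  0.1957] [-0.2487  0.6245 -0.5892] 0.9967162045758018
```

View pics/a6c.png

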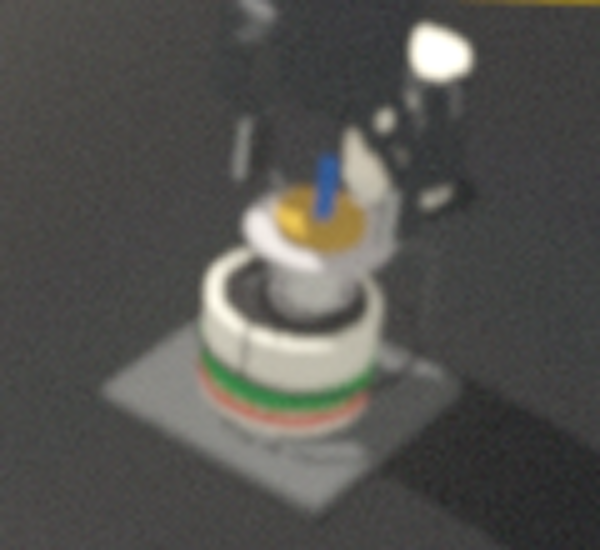

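{"api": "arm_command", "payload": {"moves": [[[0, -0.4, 0, 0, 0], [0, -0.8, 0, 0, 0], [0, -0.9, 0, 0, 0], [0, -0.9, 0, 0, 0], [0, -0.6, 0.2, -0.5, 0], [0, 0, 0.38, -1, 0], [0, 0, 0.38, -1, 0], [0, 0, 0.38, -1, 0], [0, 0, 0.38, -1, 0], [0, 0, 0.38, -1, 0], [0, 0, 0.38, -1, 0], [0, 0, 0.38, -1, 0]]]}}

```text
clock: 14.83
position: [0.5877, 0.0011, 0.2866]
ee_rot: [0.5, 0.5, -0.5, 0.5]
ft_force: [0.7, -1.0, -0.6]
grip_width: 1.002
```

{"api": "arm_command", "payload": {"moves": [[[0, 0.2, 0.38, -1, 0], [0, 0.4, 0.38, -1, 0], [0, 0.6, 0.38, -1, 0], [0, 0.6, 0.3, -0.8, 0], [0, 0.8, 0, 0, 0], [0, 0.8, 0, 0, 0], [0, 0.8, 0, 0, 0], [0, 0.8, 0, 0, 0], [0, 0, 0, 0, 0], [0, 0, 0, 0, 0]]]}}

```text
clock: 15.67
position: [0.6231, 0.0948, 0.1607]
ee_rot: [-0.5, -0.5, 0.5, -0.5]
ft_force: [0.2, 0.3, 1.2]
grip_width: 1.001
```

Run:
```python
from m import *
o=manip.get_obs();i=manip.camera_info("wrist"); im=save("wrist","w9");print(o["clock"],o["position"],o["ft_force"])
for b in blobs("wrist",im,(15,100,60),(35,255,255),(150,320,180,330),200): print(b, atz("wrist",b[0],.010,i)-o["position"])
s=save("side","a7"); cv2.imwrite("pics/a7c.png",cv2.resize(s[150:260,270:390,::-1],None,fx=5,fy=5,interpolation=cv2.INTER_CUBIC))
```

```text
15.6667 [0.6231 0.0948 0.1607] [0.2396 0.2826 1.2123]
(array([194.2988, 257.923 ]), array([ 228,  165,   62,   60, 2637], dtype=int32)) [ 0.0009  0.0035 -0.1507]
```

View pics/w9.png

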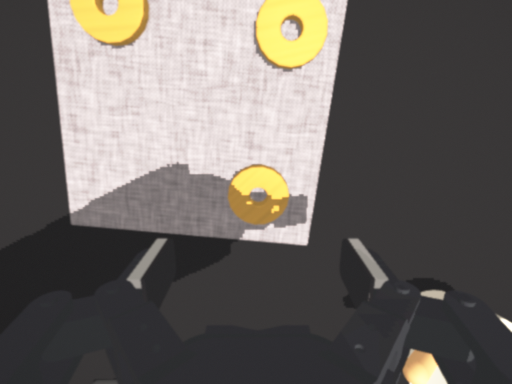

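View pics/a7c.png

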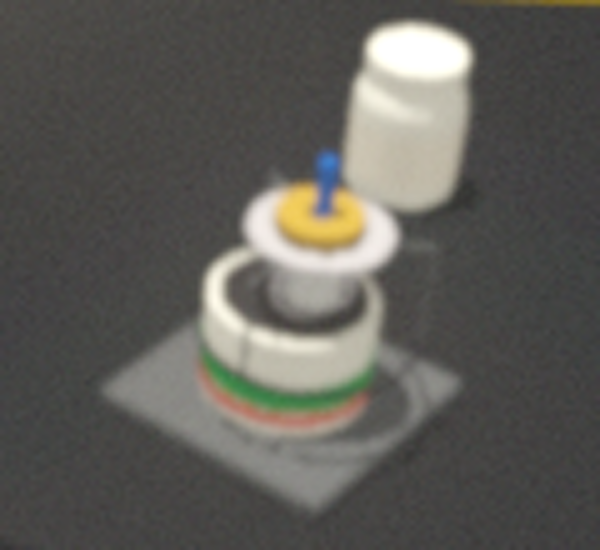

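{"api": "arm_command", "payload": {"moves": [[[0, 0.6, 0, -0.07, 0], [0, 0.8, 0, 0, 0], [0, 0.8, 0, 0, 0], [0, 0.8, 0, 0, 0], [0, 0.4, 0, 0, 0], [0, 0, 0, 0, 0], [0.5, 0, 0, 0, 0], [1, 0, 0, 0, 0], [1, 0, 0, 0, 0], [1, 0, 0, 0, 0], [1, 0, 0, 0, 0], [1, 0, 0, 0, 0]]], "force": 40}}

```text
clock: 16.77
position: [0.6242, 0.0969, 0.0777]
ee_rot: [0.501, 0.499, -0.499, 0.501]
ft_force: [-2.2, -0.6, 8.0]
grip_width: 0.558
```

{"api": "arm_command", "payload": {"moves": [[[1, -0.3, 0, 0, 0], [1, -0.7, 0, 0, 0], [1, -1, 0, 0, 0], [1, -1, 0, 0, 0], [1, -1, 0, 0, 0], [1, -1, 0, 0, 0], [1, -1, 0, 0, 0], [1, -1, 0, 0, 0], [1, -1, 0, 0, 0], [1, 0, 0, 0, 0], [1, 0, 0, 0, 0]]], "force": 50}}

```text
clock: 17.68
position: [0.6237, 0.097, 0.2778]
ee_rot: [0.501, 0.499, -0.499, 0.501]
ft_force: [0.1, -0.5, -2.1]
grip_width: 0.552
```

```bash
python3 - <<'E'
from m import *
o=manip.get_obs();i=manip.camera_info("wrist"); im=save("wrist","w10");print(o["position"],o["grip_width"])
c=im[195:305,200:315]; cv2.imwrite("pics/w10c.png",cv2.resize(c[:,:,::-1],None,fx=5,fy=5,interpolation=cv2.INTER_CUBIC))
for b in blobs("wrist",im,(15,100,60),(35,255,255),(190,320,190,320),200):print(b)
E
python3 ft.py
```

```text
[0.6237 0.097  0.2778] 0.5517011489689779
(array([244.7477, 257.1661]), array([ 212,  201,   92,   89, 6350], dtype=int32))
[-0.0929 -0.1369 -1.6936] [0.2981 0.3763 0.3062] [0.6229 0.0965 0.2746] 18.0333
```

View pics/w10c.png

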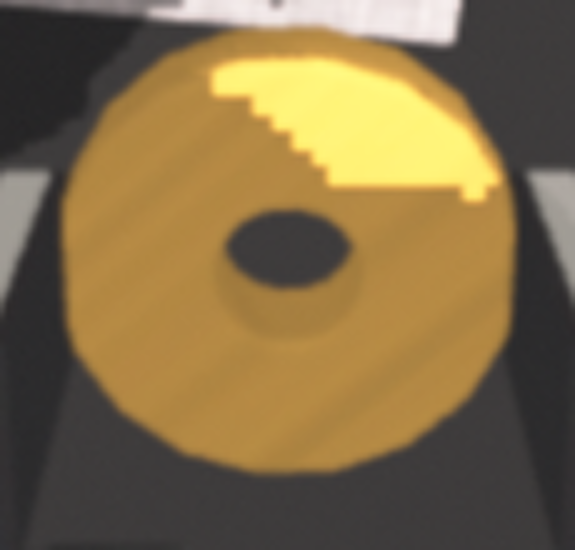

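{"api": "arm_command", "payload": {"moves": [[[1, 0, -0.2, 0.5, 0], [1, 0, -0.37, 1, 0], [1, 0, -0.37, 1, 0], [1, 0, -0.37, 1, 0], [1, 0, -0.37, 1, 0], [1, 0, -0.37, 1, 0], [1, 0, -0.37, 1, 0], [1, 0, -0.37, 1, 0], [1, 0, -0.37, 1, 0], [1, 0, -0.37, 1, 0], [1, 0, -0.37, 1, 0], [1, 0, -0.37, 0.9, 0]]]}}

```text
clock: 19.03
position: [0.5151, -0.1907, 0.2755]
ee_rot: [-0.5, -0.5, 0.501, -0.5]
ft_force: [-0.3, -0.2, -1.0]
grip_width: 0.555
```

{"api": "arm_command", "payload": {"moves": [[[1, 0.2, 0, 0, 0], [1, 0.3, 0, 0, 0], [1, 0.3, 0, 0, 0], [1, 0, 0, 0, 0], [1, 0, 0, 0, 0]]]}}

```text
clock: 19.45
position: [0.5164, -0.1872, 0.255]
ee_rot: [0.5, 0.501, -0.5, 0.5]
ft_force: [0.2, 0.6, -0.8]
grip_width: 0.553
```

```bash
python3 look.py b1
```

```text
19.45 [ 0.5164 -0.1872  0.255 ] [ 0.2058  0.5832 -0.8114] 0.5528510808068429
```

View pics/b1c.png

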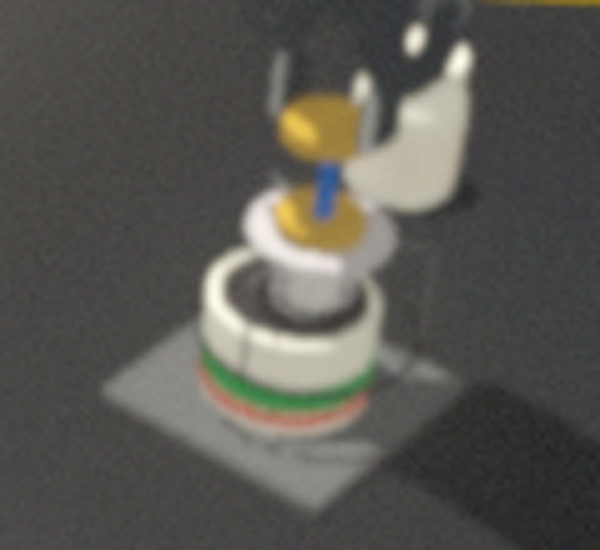

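{"api": "arm_command", "payload": {"moves": [[[1, 0, -0.02, 0.09, 0], [1, 0.1, 0, 0, 0], [1, 0.12, 0, 0, 0], [1, 0.12, 0, 0, 0], [1, 0.12, 0, 0, 0], [1, 0.12, 0, 0, 0], [1, 0.12, 0, 0, 0], [1, 0.1, 0, 0, 0], [1, 0, 0, 0, 0]]]}}

```text
clock: 20.25
position: [0.5157, -0.1905, 0.235]
ee_rot: [0.5, 0.5, -0.5, 0.5]
ft_force: [0.3, 0.2, -1.0]
grip_width: 0.549
```

```bash
python3 look.py b2; python3 -c "
from m import *
im=save('wrist','w11');cv2.imwrite('pics/w11c.png',cv2.resize(im[195:305,200:315,::-1],None,fx=5,fy=5))"
```

```text
20.25 [ 0.5157 -0.1905  0.235 ] [ 0.3242  0.2392 -0.9686] 0.549440956198213
```

View pics/b2c.png

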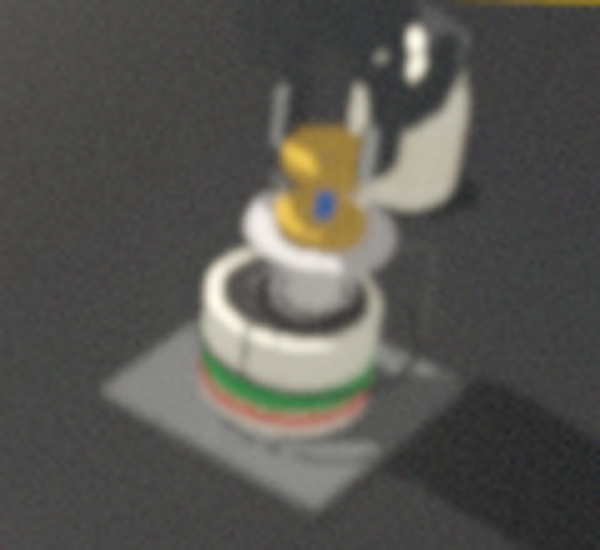

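View pics/w11c.png

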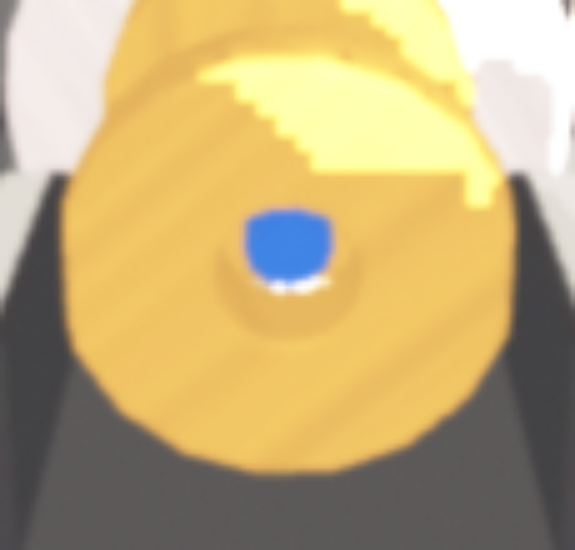

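{"api": "arm_command", "payload": {"moves": [[[1, 0.1, 0, 0, 0], [1, 0.12, 0, 0, 0], [1, 0.12, 0, 0, 0], [1, 0.12, 0, 0, 0], [1, 0.12, 0, 0, 0], [1, 0.12, 0, 0, 0], [1, 0.1, 0, 0, 0], [1, 0.08, 0, 0, 0], [1, 0.06, 0, 0, 0], [1, 0.06, 0, 0, 0], [1, 0.06, 0, 0, 0], [1, 0.06, 0, 0, 0]]]}}

```text
clock: 21.35
position: [0.5161, -0.1906, 0.2076]
ee_rot: [0.5, 0.5, -0.5, 0.5]
ft_force: [0.1, -0.0, -0.7]
grip_width: 0.549
```

{"api": "arm_command", "payload": {"moves": [[[1, 0.05, 0, 0, 0], [1, 0.05, 0, 0, 0], [1, 0.05, 0, 0, 0], [1, 0.05, 0, 0, 0], [1, 0, 0, 0, 0], [1, 0, 0, 0, 0]]]}}

```text
clock: 21.85
position: [0.516, -0.1906, 0.2027]
ee_rot: [-0.5, -0.5, 0.5, -0.5]
ft_force: [-0.9, -0.1, -0.5]
grip_width: 0.551
```

```bash
python3 ft.py; python3 look.py b3
```

```text
[-0.2047  0.3108 -0.7598] [0.7059 0.8489 0.4612] [ 0.516  -0.1906  0.2027] 22.15
22.15 [ 0.516  -0.1906  0.2027] [-1.5147 -0.8057 -0.0966] 0.5507457768762837
```

View pics/b3c.png

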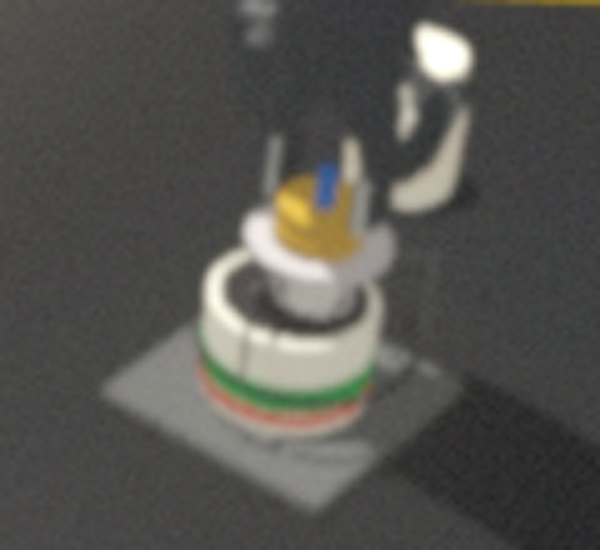

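{"api": "arm_command", "payload": {"moves": [[[1, 0.05, 0, 0, 0], [1, 0.05, 0, 0, 0], [1, 0.05, 0, 0, 0], [1, 0.03, 0, 0, 0], [1, 0, 0, 0, 0], [1, 0, 0, 0, 0]]]}}

```text
clock: 22.7
position: [0.5161, -0.1906, 0.1982]
ee_rot: [0.5, 0.5, -0.5, 0.5]
ft_force: [0.5, -0.4, 0.7]
grip_width: 0.554
```

```bash
python3 ft.py
```

```text
[ 0.5352 -0.0705 -0.0188] [0.2737 0.251  0.4577] [ 0.5161 -0.1906  0.1982] 23.0
```

Balanced, so I'll release the ring and lift away.

{"api": "arm_command", "payload": {"moves": [[[0.4, 0, 0, 0, 0], [0.3, 0, 0, 0, 0], [0.2, 0, 0, 0, 0], [0, 0, 0, 0, 0], [0, 0, 0, 0, 0], [0, 0, 0, 0, 0], [0, -0.4, 0, 0, 0], [0, -0.8, 0, 0, 0], [0, -1, 0, 0, 0], [0, -1, 0, 0, 0]]]}}

```text
clock: 23.83
position: [0.5158, -0.1904, 0.2796]
ee_rot: [0.5, 0.5, -0.5, 0.5]
ft_force: [-0.0, -0.6, 1.6]
grip_width: 0.995
```

{"api": "arm_command", "payload": {"moves": [[[0, -0.3, 0, -0.5, 0], [0, 0, 0, -1, 0], [0, 0, 0, -1, 0], [0, 0, 0, -1, 0], [0, 0, 0, -1, 0], [0, 0, 0, -1, 0], [0, 0, 0, -1, 0], [0, 0, 0, -1, 0], [0, 0, 0, -0.5, 0], [0, 0, 0, 0, 0]]]}}

```text
clock: 24.67
position: [0.5156, 0.0135, 0.2862]
ee_rot: [0.499, 0.501, -0.498, 0.501]
ft_force: [1.1, -0.2, -0.1]
grip_width: 1.001
```

```bash
python3 look.py b4
python3 - <<'E'
from m import *
save("top","t4");im=cv2.imread("pics/b4.png"); cv2.imwrite("pics/b4z.png",cv2.resize(im[185:245,300:360],None,fx=10,fy=10,interpolation=cv2.INTER_CUBIC))
for d in manip.regions_of("pan","side")[:2]: print(d["rect"],d["confidence"])
E
```

```text
24.6667 [0.5156 0.0135 0.2862] [ 1.0883 -0.2429 -0.1462] 1.001064844526504
[317.6, 186.9, 350.6, 214.1] 0.82
[204.7, 301.6, 228.6, 318.6] 0.6
```

View pics/b4c.png

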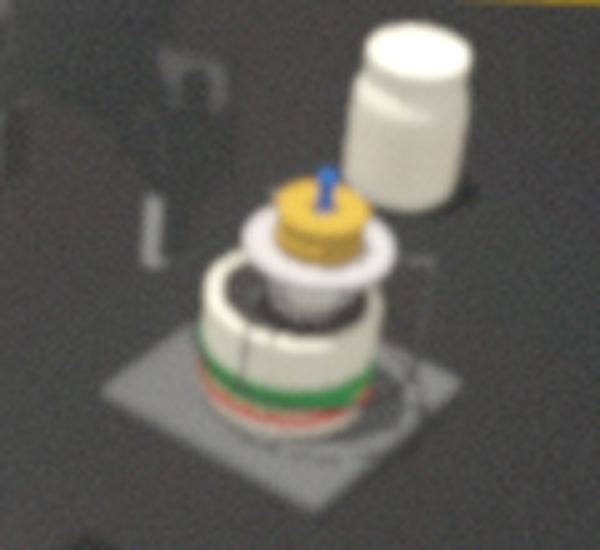

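View pics/b4z.png

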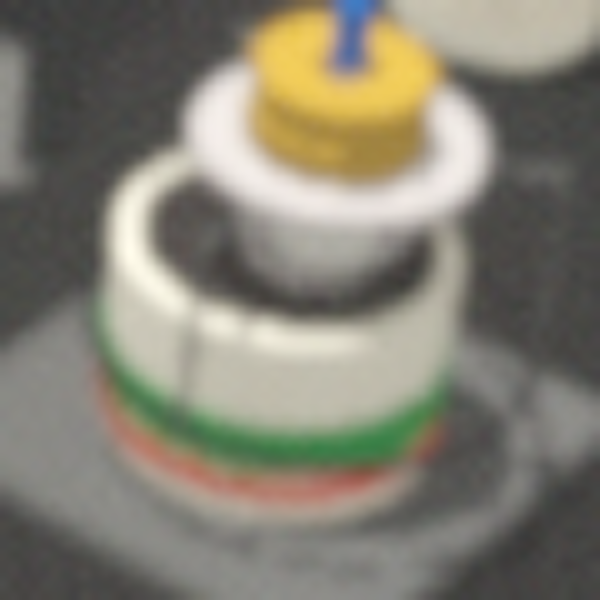

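```bash
python3 - <<'E'
from m import *
a=cv2.imread("pics/side0.png")[:,:,::-1].copy()
for n in ("side0","a7","b4"):
    im=cv2.imread(f"pics/{n}.png")[:,:,::-1].copy(); g=im.astype(int)
    m=((g[:,:,2]-g[:,:,0])>60); m[:165]=0;m[215:]=0;m[:,:320]=0;m[:,345:]=0
    r,c=np.nonzero(m); print(n,"blue top rows",np.sort(r)[:4],c[np.argsort(r)[:6]].mean())
    # subpixel: blue excess profile
    prof=(g[165:200,332:340,2]-g[165:200,332:340,0]).max(1); print(prof)
    # pan: bright rim extents rows at pan left/bottom
for s in (0,.013,.022,.025,.03): print(s,proj("side",[.514,-.190,.179-s]), proj("side",[.514-.004-.026,-.190+.0277,.135-s]))
E
python3 - <<'E'
import cv2
import numpy as np
ims=[cv2.imread(f"pics/{n}.png")[165:245,300:362] for n in("side0","a7","b4")]
cv2.imwrite("pics/cmp.png",cv2.resize(np.hstack(ims),None,fx=4.2,fy=6,interpolation=cv2.INTER_CUBIC))
E
```

```text
side0 blue top rows [176 176 176 177] 335.5
[ -3  -2   0  -1  -1  -1  -1  -1   0   4  28  77 117 131 115 101  94  92
  79  71  70  68  71  66  66  57  28   2  -7 -10 -10 -10 -10  -9 -10]
a7 blue top rows [180 181 181 181] 335.1666666666667
[  -3   -2   -1    0   -2   -2    0   -1   -1   -1   -1   -1   -2    0
   16   61  109  129  121  102   94   89   79   70   55   51   59   30
  -40  -99 -136 -141 -121  -88  -46]
b4 blue top rows [183 184 184 184] 334.8333333333333
[  -1    0   -1    0    0    0   -2   -2    0   -2   -2   -1    0   -2
   -1    1    0   19   65  112  126  103   77   59   57   57   26  -40
 -101 -136 -141 -125 -106  -97  -92]
0 [177.5359 336.0605] [200.1238 337.4051]
0.013 [181.7035 335.4927] [204.1667 336.8228]
0.022 [184.5551 335.1042] [206.9326 336.4244]
0.025 [185.4995 334.9755] [207.8486 336.2925]
0.03 [187.0669 334.7619] [209.3688 336.0734]
```

View pics/cmp.png

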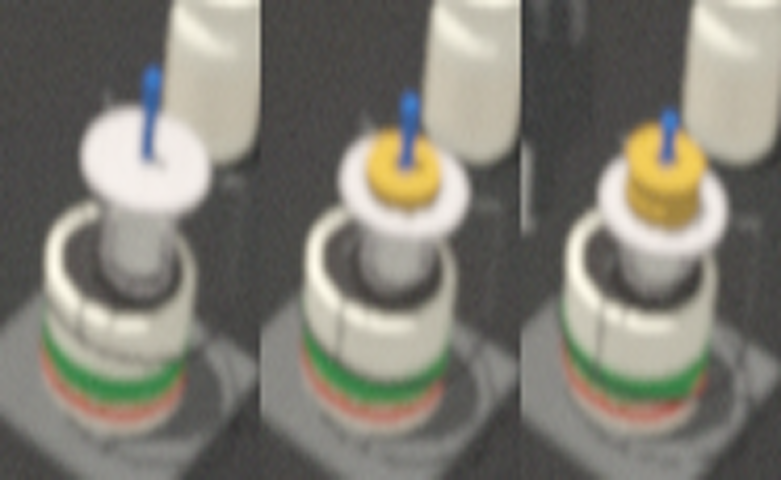

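{"api": "arm_command", "payload": {"moves": [[[0, 0, -0.15, 0.6, 0], [0, 0, -0.15, 1, 0], [0, 0, -0.15, 1, 0], [0, 0, -0.15, 1, 0], [0, 0, -0.15, 1, 0], [0, 0, -0.15, 1, 0], [0, 0, -0.15, 1, 0], [0, 0, -0.15, 1, 0], [0, 0, -0.15, 1, 0], [0, 0, -0.15, 1, 0], [0, 0, -0.1, 1, 0], [0, 0, 0, 0.55, 0]]]}}

```text
clock: 25.82
position: [0.4742, -0.2737, 0.2855]
ee_rot: [-0.501, -0.499, 0.502, -0.499]
ft_force: [0.0, -0.2, -0.2]
grip_width: 0.999
```

{"api": "arm_command", "payload": {"moves": [[[0, 0.7, 0, 0, 0], [0, 0.7, 0, 0, 0], [0, 0.7, 0, 0, 0], [0, 0.7, 0, 0, 0], [0, 0, 0, 0, 0], [0, 0, 0, 0, 0], [0, 0, 0, 0, 0]]]}}

```text
clock: 26.4
position: [0.4764, -0.2696, 0.2168]
ee_rot: [0.5, 0.5, -0.5, 0.5]
ft_force: [1.2, -0.8, -0.0]
grip_width: 0.998
```

```bash
cat > wv.py <<'E'
from m import *
import sys,json
o=manip.get_obs();i=manip.camera_info("wrist"); im=save("wrist",sys.argv[1]);print(o["clock"],o["position"],np.abs(o["joint_velocities"]).max())
i={k:np.asarray(v).tolist() for k,v in i.items()}; json.dump(i,open(sys.argv[1]+".json","w"))
for b in blobs("wrist",im,(100,100,60),(130,255,255),(0,384,0,512),20): 
    print(b); s=b[1]; c=im[s[1]-15:s[1]+s[3]+15,s[0]-15:s[0]+s[2]+15]; cv2.imwrite(f"pics/{sys.argv[1]}c.png",cv2.resize(c[:,:,::-1],None,fx=8,fy=8,interpolation=cv2.INTER_CUBIC)); print(s[0]-15,s[1]-15)
E
python3 wv.py v1
```

```text
26.4 [ 0.4764 -0.2696  0.2168] 0.00790069998373143
(array([ 93.9392, 338.6912]), array([321,  82,  36,  23, 625], dtype=int32))
306 67
```

{"api": "arm_command", "payload": {"moves": [[[0, 0, 0.5, 0, 0], [0, 0, 0.9, 0, 0], [0, 0, 0.9, 0, 0], [0, 0, 0.9, 0, 0], [0, 0, 0, 0, 0], [0, 0, 0, 0, 0], [0, 0, 0, 0, 0]]]}}

```text
clock: 27.03
position: [0.5557, -0.2696, 0.2163]
ee_rot: [-0.5, -0.5, 0.5, -0.5]
ft_force: [0.2, -0.3, -0.1]
grip_width: 1.002
```

```bash
python3 wv.py v2
```

```text
27.0333 [ 0.5557 -0.2696  0.2163] 0.014413017480001329
(array([ 94.0408, 174.2132]), array([157,  83,  36,  22, 638], dtype=int32))
142 68
```

View pics/v1c.png

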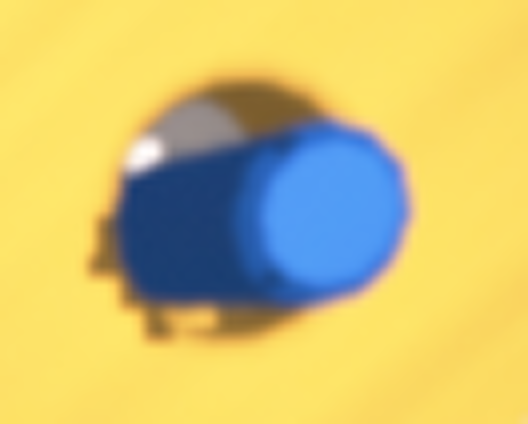

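View pics/v2c.png

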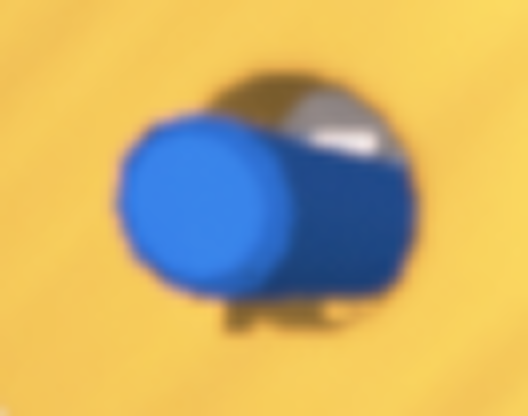

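View pics/v1.png

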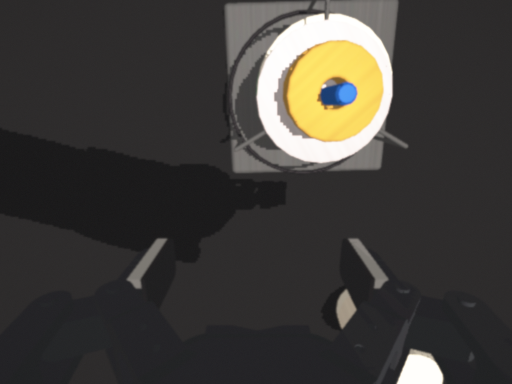

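```bash
cat > tz.py <<'E'
from m import *
import sys,json
from scipy.ndimage import zoom
rs=[]
for n in sys.argv[1:]:
    im=cv2.imread(f"pics/{n}.png")[:,:,::-1].copy(); i=json.load(open(n+".json"))
    b=blobs("w",im,(100,100,60),(130,255,255),(0,384,0,512),20)[0][1]
    g=im[b[1]-3:b[1]+b[3]+3,b[0]-3:b[0]+b[2]+3].astype(float)
    blue=g[:,:,2]-g[:,:,0]; V=g[:,:,2]
    t=(np.percentile(V[blue>60],92)); m=(blue>60)&(V>t*0.9)
    nn,l,s,c=cv2.connectedComponentsWithStats(m.astype(np.uint8)); k=1+np.argmax(s[1:,4]); px=c[k][::-1]+[b[1]-3,b[0]-3]
    print(n,t,s[k],px); rs.append(ray("wrist",px,i))
x,e=tri(rs); print(x,e,"sink mm",(0.179-x[2])*1e3)
E
python3 tz.py v1 v2
python3 - <<'E'
from m import *;import json
i1=json.load(open("v1.json"));i2=json.load(open("v2.json"))
for a,b in (((93.3,346.75),(93.,166.2)),((93.3,347.2),(93,165.8)),((93.3,346.3),(93,166.6))): print(tri([ray("wrist",a,i1),ray("wrist",b,i2)]))
E
```

```text
v1 245.0 [ 21   5  17  19 254] [ 93.     347.1142]
v2 234.0 [  4   4  18  19 265] [ 92.7849 166.4755]
[ 0.5165 -0.19    0.1561] [np.float64(6.08012112288993e-05), np.float64(6.0801211228872903e-05)] sink mm 22.852122713672625
(array([ 0.5164, -0.1901,  0.1561]), [np.float64(7.863359908282896e-05), np.float64(7.863359908282624e-05)])
(array([ 0.5164, -0.1902,  0.1567]), [np.float64(7.83500839886231e-05), np.float64(7.835008398860078e-05)])
(array([ 0.5164, -0.1901,  0.1555]), [np.float64(7.891984591934807e-05), np.float64(7.89198459193899e-05)])
```

{"api": "arm_command", "payload": {"moves": [[[0, -0.9, 0, 0, 0], [0, -1, 0, 0, 0], [0, -0.9, 0, -0.5, 0], [0, 0, 0, -1, 0], [0, 0, 0, -1, 0], [0, 0, 0, -1, 0], [0, 0, 0, -1, 0], [0, 0, 0, -1, 0], [0, 0, -0.3, -1, 0], [0, 0, -0.3, -1, 0], [0, 0, -0.3, -1, 0], [0, 0, -0.3, -1, 0]]]}}

```text
clock: 28.08
position: [0.5249, -0.0313, 0.286]
ee_rot: [-0.5, -0.499, 0.501, -0.5]
ft_force: [0.3, -0.1, -0.2]
grip_width: 0.998
```

{"api": "arm_command", "payload": {"moves": [[[0, 0, 0, -1, 0], [0, 0, 0, -1, 0], [0, 0, 0, -0.7, 0], [0, 0, 0, 0, 0]]]}}

```text
clock: 28.42
position: [0.5251, 0.0395, 0.2864]
ee_rot: [0.499, 0.501, -0.499, 0.501]
ft_force: [0.2, 0.9, -0.2]
grip_width: 1.0
```

Run:
```python
from m import *
fs=[manip.camera("side").astype(np.float32) for _ in range(6)]
A=np.mean(fs,0); np.save("bavg.npy",A); cv2.imwrite("pics/bavg.png",A[:,:,::-1]); print(manip.get_obs()["clock"], np.std([f[200,100] for f in fs],0))
B=cv2.imread("pics/side0.png")[:,:,::-1].astype(np.float32); C=cv2.imread("pics/a7.png")[:,:,::-1].astype(np.float32)
from scipy.ndimage import map_coordinates
from scipy.optimize import least_squares
def reg(T,I,r0,r1,c0,c1,g):
    rr,cc=np.mgrid[r0:r1,c0:c1].astype(float)
    t=np.stack([T[r0:r1,c0:c1,k] for k in range(3)],-1)
    def f(p): 
        s=np.stack([map_coordinates(I[:,:,k],[rr+p[0],cc+p[1]],order=3) for k in range(3)],-1); return ((s*p[2]+p[3])-t).ravel()
    z=least_squares(f,[g,0,1,0]); return z.x,np.sqrt(np.mean(z.fun**2))
for nm,I,g in (("a7",C,4.3),("b",A,7.2)):
    for n,w in (("post tip",(172,180,331,341)),("pan left",(182,199,313,324)),("pan right",(191,200,344,354)),("base",(225,250,290,330))): print(nm,n,reg(B,I,*w,g if n!="base" else 0))
for nm,p in (("tip",[.516,-.190,.179]),("panleft",[.516-.028,-.190-.028,.135]),("panright",[.516+.02,-.19+.03,.135])):
  q=np.array(p); print(nm,proj("side",q),[proj("side",q-[0,0,s])[0]-proj("side",q)[0] for s in (.013,.022,.023,.024)])
```

```text
28.7167 [0.4714 0.3727 0.    ]
a7 post tip (array([ 4.2328, -0.2305,  0.9436,  2.6773]), np.float64(6.220197952063231))
a7 pan left (array([3.9026, 0.0612, 0.811 , 5.5025]), np.float64(28.966724441475428))
a7 pan right (array([ 4.0468, -0.258 ,  0.9401, 19.7319]), np.float64(17.25400561269423))
a7 base (array([-0.0016,  0.2293,  0.9831,  2.114 ]), np.float64(5.006249503666987))
b post tip (array([ 6.045 , -0.1777,  0.8601, 10.6996]), np.float64(15.26384979261167))
b pan left (array([ 6.9413,  0.0396,  0.7047, 13.2691]), np.float64(36.28298371737363))
b pan right (array([ 7.076 , -0.5749,  0.9519, 23.4685]), np.float64(18.703279316044135))
b base (array([-0.0009,  0.0107,  0.9968,  0.1278]), np.float64(4.339178384691196))
tip [177.2527 335.4337] [np.float64(4.165093159179264), np.float64(7.014952552487927), np.float64(7.32992371401761), np.float64(7.644560831320433)]
panleft [191.0911 348.1824] [np.float64(3.97339517215849), np.float64(6.692815260281321), np.float64(6.993406247014548), np.float64(7.293685636044842)]
panright [192.6162 320.8548] [np.float64(3.9888101206372255), np.float64(6.718567887939827), np.float64(7.020290956895337), np.float64(7.321699149450012)][ WARN:0@7.247] global loadsave.cpp:1063 imwrite_ Unsupported depth image for selected encoder is fallbacked to CV_8U.
```

Run:
```python
from m import *
A=np.load("bavg.npy"); B=cv2.imread("pics/side0.png")[:,:,::-1].astype(float); C=cv2.imread("pics/a7.png")[:,:,::-1].astype(float)
def tip(I):
    b=(I[165:200,330:341,2]-I[165:200,330:341,0]); k=b.max(1); pk=k.max(); j=np.argmax(k>pk/2); return 165+j-1+(pk/2-k[j-1])/(k[j]-k[j-1])
print("tip",tip(B),tip(C),tip(A),tip(C)-tip(B),tip(A)-tip(B))
# upper edge of pan at columns (dark bench -> white)
def up(I,c,lo=165,hi=205):
    k=I[lo:hi,c].mean(1); 
    j=np.argmax(np.diff(k[:])>15); 
    pk=k[j:j+7].max(); bg=k[max(0,j-4):j].mean() if j>0 else k[0]; h=(pk+bg)/2
    q=j+np.argmax(k[j:]>h); return lo+q-1+(h-k[q-1])/(k[q]-k[q-1])
for c in range(319,329,1): print(c,round(up(B,c),2),round(up(C,c)-up(B,c),2),round(up(A,c)-up(B,c),2))
cv2.imwrite("pics/bz.png",cv2.resize(np.clip(A,0,255).astype(np.uint8)[200:245,300:360,::-1],None,fx=12,fy=12,interpolation=cv2.INTER_CUBIC))
```

```text
tip 175.76530612244898 180.07291666666666 182.90535712242126 4.307610544217681 7.1400509999722885
319 187.68 3.45 6.05
320 186.76 3.33 6.04
321 185.82 3.44 6.18
322 185.01 3.62 6.46
323 184.44 3.54 6.5
324 183.92 3.6 6.33
325 183.54 3.61 4.32
326 183.04 3.57 4.09
327 182.82 3.75 3.79
328 182.64 3.94 3.54
```

View pics/bz.png

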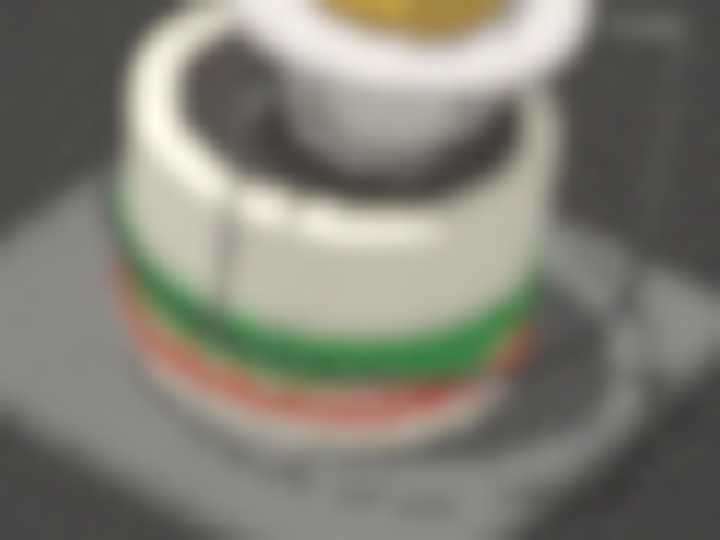

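Run:
```python
from m import *
t=save("top","tend"); 
for b in blobs("top",t,(18,110,110),(35,255,255),(175,250,165,240)): print(b[0],b[1][4])
o=manip.get_obs();print(o["clock"],o["position"],o["ft_force"])
print(manip.hand_in())
```

```text
[193.3273 187.3636] 110
[225.5088 182.307 ] 114
28.7667 [0.526  0.0345 0.2856] [-0.4667  0.4123  0.1081]
the job is handed in; nothing more can be done
None
```

I threaded two rings over the post, one at a time. Each was lowered until the spring carried its weight, then released and left seated. The pan settled at about 22.8 mm, inside the green band, and I handed in at 28.8 s with the arm raised clear of everything.

- **Sink:** several side-camera estimates, measured against the empty pan, gave 22.4 to 23.2 mm. The wrist camera from two places gave 22.85 mm.
- **Margin:** that is only about 0.8 mm inside the 22 mm lower edge of green. I judged it in green and did not add a third ring. The hoop appears against the green band in the picture, but at that resolution this cannot confirm the margin.
- **Failed or disagreeing checks:** one automatic match on the post tip gave about 19 mm. I discarded it because a ring behind the tip spoiled the match. The weighings were noisy, with the second ring reading about 1.7 N while its sink implied about 1.35 N.
- **Other things:** the two unused rings are still where they lay on the mat in the last top picture. I never pushed the hoop near the red. I did not measure the bottle, jar and mortar again at the end, but no contact force showed near them.

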